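# Lock the backlight tray into the service jig

### The arm

A 6-joint arm with a two-finger parallel gripper is mounted at the origin on the work surface. World frame = base frame: x ahead of the robot, y to its left, z up, the work surface at z = 0. Lengths are in m, angles in rad, forces in N, time in s.
With the tool pointing down it reaches from about 0.35 to 0.775 m from the base axis. Payload 7.3 kg.
Tool frame: the origin (TCP) lies at the very end of the fingers, on their centre line; the grasp point (between the pads) lies 19 mm behind it (robot.hold_point_z is the distance from the TCP to the grasp point, in m); y points along the fingers, z is the direction in which the jaws open and shut, and the axes are right-handed (so a half turn about y gives the same grasp; the last joint's range is limited). The gripper opens to 92 mm and grips with 3 to 60 N. Pads are 19 mm wide; open, the fingers measure 130 mm over their backs; the gripper's body (75 mm by 190 mm) begins 47 mm behind the grasp point.
Start: joints at [-1.255, 0.342, 1.524, -0, 1.275, -0.146], TCP at [0.234, -0.47, 0.19] pointing down, gripper open.
Joint ranges: [-2.53, 2.53], [-0.77, 2.02], [0.04, 2.7], [-1, 4.14], [0.28, 2.66], [-3.11, 3.11]. Speed limits (rad/s): [2.57, 2.57, 3.14, 3.14, 3.14, 3.14].

### API

Orientations are given as [roll, pitch, yaw] about the fixed x, y, z axes, in that order (R = Rz(yaw) Ry(pitch) Rx(roll)).
In Python, from cell import robot gives the robot as it stands.
- The arm moves only by the shell command python3 -m crank 'ROWS' [OPENING] [FORCE]. ROWS is a JSON object of lists of equal length, an entry for each row: "xyz": the shift along the tool's x, y, z in cm, a list of three; "roll": the turn about the tool's y in degrees. A call has 1 to 20 rows; each row shifts and turns the commanded pose from where the row before left it, along the tool's axes as they then stand; what a row does not reach is not made up. A row lasts 1/10 s, in which the tool goes at most 50 mm and 8.59 degrees, less where a joint would pass 70% of its speed; a pose out of reach is approached as far as the arm can. A call is refused whole if a number of a shift passes 5 or a number of a turn 8.59, either way. A call with a gripper value outside its range is refused whole. OPENING is the gripper command: -1 is fully open, 1 is shut, values between are in proportion, set as the call begins (- or left out, the last holds). The fingers move at their own pace and stop on an object; FORCE is the grip in N (left out, the last holds). Time passes only in rows, so rows that do not move let the fingers close. It gives the time, the measured TCP pose, the force and the opening at its end, in the units of the state.
- robot.observe(): the state, without advancing time (a new reading comes with each control period).
- robot.read_camera(name): name is "side" or "top" or "wrist"; returns the picture (420x560x3 uint8, red, green, blue); there is no depth.
- robot.calibration(name): a dict with "intrinsics" (3x3 intrinsics, pixels), "pose" (4x4, takes a point from camera to world coordinates). Camera axes: x right, y down, z forward; pixel columns grow to the right and rows downward; lengths in m; the calibration is good to about 2 mm. The wrist camera is an equidistant fisheye: a pixel r from the principal point sees the ray r / f radians off the axis. A picture is of the moment at which its call begins: read the wrist's pose just before it. calibration takes no time and is no camera call; for the wrist camera it gives the pose at the moment of the call.
- robot.hand_in(): hands the job in, once; it reports no verdict.
The state is a dict: "time": time; "qpos": joint angles; "qvel": joint speeds; "joint_efforts": joint torques, N m; "tool_pos": TCP position; "tool_rot": TCP orientation; "contact_force": force on the tool from outside, world axes, zero at the start; "torque": the same for the moment, N m; "opening": finger opening in m.
Only numpy, scipy, OpenCV 4.12 (cv2) and the standard library are available. Lean on these libraries where they do the work, as an engineer would, in place of code of your own. Each camera call takes 0.05 s, during which the arm holds its last target.

### The job

Lock the backlight tray into the service jig: push the upright peg of the slotted disc round with a fingertip until the slot lines up with the locking bar, then push the bar by its upright tab through the slot until its tip is fully home against the stop in the keeper on the other side. Only push: do not lift or carry the bar, and leave the spools, jar, screwdriver and wrench where they are. Finish with the hand clear of everything.

Things in the scene. Friction and masses are not known exactly. Their poses are not given: they have to be found in the camera images.
- jig: Service jig, fixed: aluminium plate 295 x 170 mm, top 10 mm above the bench, the lock along its middle. Origin: on the bench below the disc's axis; z up; +x is the way the bar is pushed. Plate spans x -203 to 93, y -85 to 85 mm; a shallow tray (290 x 150 mm, rim 14 mm high) with LED strips lies beyond, y -240 to -90 mm. Disc radius 32 mm at x = 0.
- bridge_top (a point): Top centre of the low bridge over the bar, just before the disc: 28 mm above the bench, at jig x = -41 mm (it spans x -46 to -36, y -18 to 18 mm). Guide rails for the bar run from x -185 to -36 mm, a 17 mm wide channel centred on jig y = 0, rail tops 20 mm above the bench.
- keeper_stop (a point): Middle of the end stop's face inside the keeper, which the bar's tip meets when fully home: jig x = 58, y = 0 mm, 16 mm above the bench. The keeper is a steel block with a roofed tunnel 19 mm wide beyond the disc, jig x 36 to 66 mm, its top 28 mm above the bench.
- disc (a joint): Angle of the locking disc about its upright axis, rad, counter-clockwise from above, range -0.6 to 3.74. At 0 and at 3.1416 the slot lies along the jig's x and the bar can pass (either will do); otherwise the disc blocks the bar. Starts between 0.6 and 2.54. Held only by friction (0.05 N m, some 2 to 3 N at the peg): stays where it is left, no detent.
- disc_slot (a point): Centre of the disc's upper face, on its axis, 24 mm above the bench. x axis along the slot; turns with the disc. Dark steel, 64 mm across, 14 mm thick, cut right across by a slot 18 mm wide with flared mouths: the bar centres the disc by itself if the slot is within about 0.12 rad.
- peg_top (a point): Top centre of the steel peg on the disc: 10 mm in diameter, from the disc's face (24 mm) up to 60 mm above the bench, 23 mm from the disc's axis, square to the slot. At joint 0 it stands at the jig's -y side of the axis, at 1.57 at the +x side (towards the keeper), at 3.14 at the +y side.
- bar: The steel locking bar, loose in its guide, 14 mm wide, 12 mm high, 123 mm long, about 0.25 kg; it slides on the jig's plate. Origin: under its tip, on its lower face (10 mm above the bench); +x toward the tip, z up. The bar lies from the tip to x = -123 mm.
- bar_tip (a point): Centre of the bar's tapered tip (8 mm wide at the end), 16 mm above the bench. It starts 38 to 52 mm before the disc's axis (jig x -0.052 to -0.038); fully home it is at jig x = 0.058.
- bar_tab (a point): Centre of the upright tab near the bar's rear end, 113 mm behind the tip: 8 mm thick along the bar, 28 mm wide across, from 22 to 58 mm above the bench (this point at 40 mm). Push on its rear (-x) face; friction is about 1 to 4 N.
- spool: Bystander: small solder spool, 48 mm in diameter, 40 mm tall, upright in the tray. Origin: centre of underside.
- screwdriver: Bystander: screwdriver, 140 mm long, lying in the tray. Origin: underside.
- flux_jar: Bystander: small jar, 28 mm in diameter, 30 mm tall, on the jig's plate beside the guide, about 64 mm to its +y side. Origin: centre of underside.
- big_spool: Bystander: solder spool, 64 mm in diameter, 40 mm tall, on the bench to the robot's right. Origin: centre of underside.
- wrench: Bystander: wrench, 150 mm long, on the bench to the left. Origin: underside.
Not all that is in view belongs to the job. What is shaped like the bar but green, purple or turquoise is not meant.

How it is judged:
On the way, in this order (a step that is already met when the one before it is completed fails the run):
1. the disc's slot is lined up with the bar (within 0.14 rad), the bar not yet home (angle between the x axis of disc_slot and the x axis of jig, either way round below 0.14 rad and x of bar_tip in the frame of jig below 0.04 m), for 0.1 s.
2. the bar is through the slot and its tip is home in the keeper (x of bar_tip in the frame of jig above 0.053 m and angle between the x axis of disc_slot and the x axis of jig, either way round below 0.1 rad), for 0.2 s.
At the end, for the whole second after the job is handed in: The bar lies flat in its guide, through the slot, at rest, its tip within 5 mm of the keeper's end stop, and the slot is in line with the bar (within 0.1 rad) (all of step 2 and z of bar_tip in the frame of jig below 0.019 m and z of bar_tab in the frame of jig below 0.044 m and angle between the x axis of bar and the x axis of jig, either way round below 0.1 rad and linear speed of bar below 0.01 m/s and velocity of joint disc between -0.05 and 0.05 rad/s); the robot touches nothing.
It fails at once if the bar was lifted or tipped up (either end raised by more than 8 mm) (z of bar_tip in the frame of jig above 0.024 m or z of bar_tab in the frame of jig above 0.048 m).
It fails at once if a bystander was moved by more than 30 mm or lifted (distance of any of spool, screwdriver, flux_jar, big_spool, wrench from where it was at the start of the episode above 0.03 m).
It also fails if it takes over 54 s, if anything falls off the work surface, if the arm or the gripper's body presses on something with over 40 N, if the wrist force passes 120 N, or if a joint passes its speed limit or range.

## Working session

There is one attempt and no reset: what is moved stays moved. The work goes in short steps, Python scripts to look and compute and a shell command to move; the robot and the scene stay as the last step left them, time stands still between calls to the robot, and variables do not carry over. Pictures are saved under pics/ and viewed, and the job is handed in when it is done.

```bash
ls; mkdir -p pics; python3 - <<'E'
from cell import robot
import cv2,numpy as np
o=robot.observe();print({k:np.round(v,3).tolist() for k,v in o.items()})
for n in ("top","side","wrist"):
    c=robot.calibration(n);print(n,np.round(c["intrinsics"],1).tolist(),np.round(c["pose"],3).tolist())
    cv2.imwrite(f"pics/{n}0.png",robot.read_camera(n)[:,:,::-1])
E
```

```text
pics
{'time': 0.0, 'qpos': [-1.255, 0.343, 1.525, 0.0, 1.275, -0.146], 'qvel': [0.0, -0.0, -0.0, 0.002, 0.001, -0.0], 'joint_efforts': [-0.002, -43.125, -24.423, 0.072, 0.056, -0.0], 'tool_pos': [0.234, -0.47, 0.19], 'tool_rot': [-1.572, 0.0, -2.68], 'contact_force': [-1.147, 0.697, 0.136], 'torque': [-0.002, 0.018, -0.018], 'opening': 0.092}
top [[514.4, 0.0, 283.0], [0.0, 514.4, 205.4], [0.0, 0.0, 1.0]] [[0.004, -0.982, 0.189, 0.33], [-1.0, -0.006, -0.013, 0.034], [0.014, -0.189, -0.982, 1.386], [0.0, 0.0, 0.0, 1.0]]
side [[458.5, 0.0, 286.6], [0.0, 458.5, 205.9], [0.0, 0.0, 1.0]] [[-0.867, -0.329, 0.375, 0.131], [-0.499, 0.585, -0.639, 0.807], [-0.009, -0.741, -0.672, 0.892], [0.0, 0.0, 0.0, 1.0]]
wrist [[325.2, 0.0, 275.3], [0.0, 325.2, 209.7], [0.0, 0.0, 1.0]] [[0.445, -0.86, -0.251, 0.301], [-0.896, -0.427, -0.123, -0.436], [-0.002, 0.279, -0.96, 0.384], [0.0, 0.0, 0.0, 1.0]]
```

View pics/top0.png

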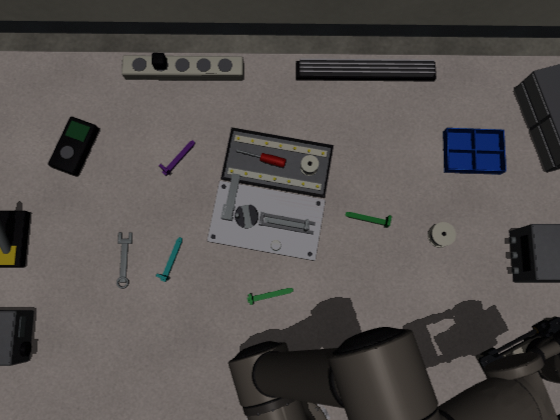

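View pics/side0.png

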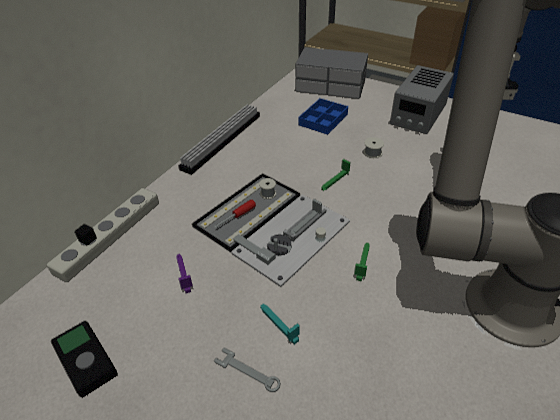

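View pics/wrist0.png

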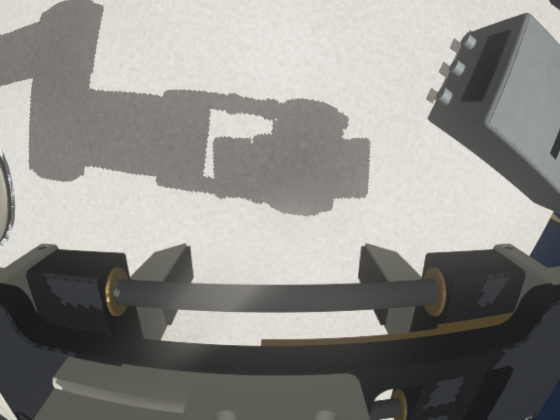

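```bash
python3 - <<'E'
import cv2
a=cv2.imread("pics/top0.png")[120:265,200:340];cv2.imwrite("pics/c1.png",cv2.resize(a,None,fx=4,fy=4,interpolation=2)[:600,:800])
a=cv2.imread("pics/side0.png")[165:290,185:360];cv2.imwrite("pics/c2.png",cv2.resize(a,None,fx=4.5,fy=4.5,interpolation=2)[:600,:800])
E
```

```text
(no output)
```

View pics/c1.png

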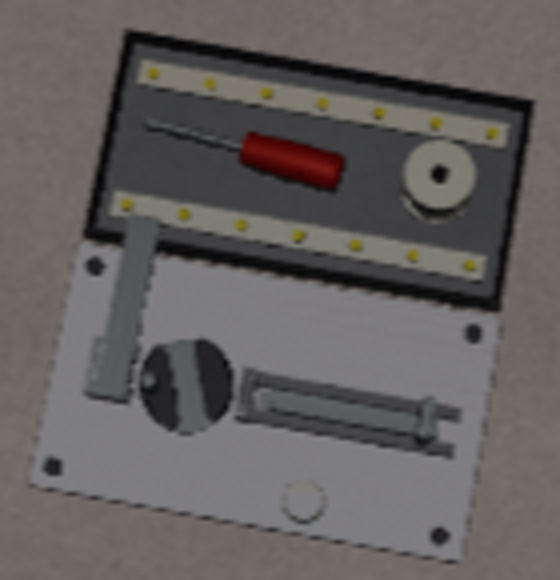

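View pics/c2.png

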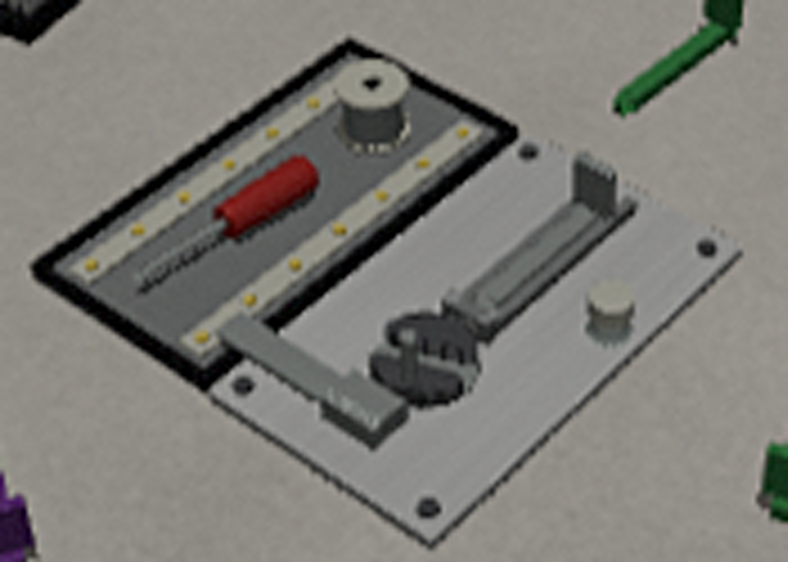

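```bash
cat > h.py <<'E'
import cv2,numpy as np
from cell import robot
from scipy.spatial.transform import Rotation as Ro
def cast(n,px,z,cal=None):
    c=cal or robot.calibration(n);K=np.array(c["intrinsics"]);T=np.array(c["pose"])
    px=np.atleast_2d(np.asarray(px,float));d=np.c_[(px[:,0]-K[0,2])/K[0,0],(px[:,1]-K[1,2])/K[1,1],np.ones(len(px))]
    if n=="wrist":
        r=np.hypot(d[:,0],d[:,1]);d=np.c_[d[:,:2]/np.maximum(r,1e-9)[:,None]*np.sin(r)[:,None],np.cos(r)]
    d=d@T[:3,:3].T;o=T[:3,3];return o+d*((z-o[2])/d[:,2])[:,None]
def proj(n,P,cal=None):
    c=cal or robot.calibration(n);K=np.array(c["intrinsics"]);T=np.array(c["pose"])
    q=(np.atleast_2d(P)-T[:3,3])@T[:3,:3]
    if n=="wrist":
        h=np.hypot(q[:,0],q[:,1]);t=np.arctan2(h,q[:,2]);u=q[:,:2]/np.maximum(h,1e-9)[:,None]*t[:,None]
    else: u=q[:,:2]/q[:,2:]
    return u*[K[0,0],K[1,1]]+[K[0,2],K[1,2]]
def tool(): 
    o=robot.observe();return np.array(o["tool_pos"]),Ro.from_euler("xyz",o["tool_rot"]).as_matrix()
E
python3 - <<'E'
from h import *
a=cv2.imread("pics/top0.png")
f=lambda x,y:(200+x/4,120+y/4)
C=cast("top",[f(30,487),f(462,560),f(500,305),f(80,240)],0.01);print(np.round(C,4))
print("sides",[round(float(np.linalg.norm(C[i]-C[(i+1)%4])),4) for i in range(4)])
ex=(C[0]-C[1]+C[3]-C[2]);ex/=np.linalg.norm(ex);print("jig yaw",np.degrees(np.arctan2(ex[1],ex[0])))
g=cv2.cvtColor(a,6);m=((g<62)*255).astype('uint8');m[:,:]=m
roi=np.zeros_like(m);roi[200:232,232:260]=255
ys,xs=np.nonzero(m&roi);c,r=cv2.minEnclosingCircle(np.c_[xs,ys].astype('f4'));print(c,r,cast("top",c,.024))
print("disc eye",cast("top",f(187,386),.024),"peg",cast("top",f(150,380),.06),"tab",cast("top",f(428,405),.058),"tip",cast("top",f(262,397),.022))
print(tool())
E
```

```text
[[ 0.4947  0.2174  0.01  ]
 [ 0.4472 -0.0722  0.01  ]
 [ 0.6215 -0.0996  0.01  ]
 [ 0.6652  0.1885  0.01  ]]
sides [0.2934, 0.1764, 0.2914, 0.1729]
jig yaw 81.03287535478884
(246.0, 217.0) 14.764923095703125 [[0.56026484 0.11455413 0.024     ]]
disc eye [[0.56163688 0.11256737 0.024     ]] peg [[0.55934949 0.13469938 0.06      ]] tab [[ 0.54420895 -0.04705113  0.058     ]] tip [[0.55479073 0.06225306 0.022     ]]
(array([ 0.23383444, -0.46967431,  0.18980297]), array([[-8.95253961e-01, -3.83967133e-04,  4.45556055e-01],
       [-4.45556198e-01,  1.09380539e-03, -8.95253304e-01],
       [-1.43603771e-04, -9.99999328e-01, -1.15031255e-03]]))
```

```bash
python3 -m crank '{"xyz":[[-3.1,0.2,-2.4],[-3.1,0.2,-2.4],[-3.1,0.2,-2.4],[-3.1,0.2,-2.4],[-3.1,0.2,-2.4],[-3.1,0.2,-2.4],[-3.1,0.2,-2.4],[-3.1,0.2,-2.4],[-3.1,0.2,-2.4],[-3.1,0.2,-2.4],[-3.1,0.2,-2.4],[-3.1,0.2,-2.4],[-3.1,0.2,-2.4],[-3.1,0.2,-2.4],[-3.1,0.2,-2.4],[0,0,0],[0,0,0],[0,0,0]],"roll":[0,0,0,0,0,0,0,0,0,0,0,0,0,0,0,-4.75,-4.75,0]}' 1 20
python3 - <<'E'
from h import *
c=robot.calibration("wrist");np.save("w1.npy",c,allow_pickle=True);cv2.imwrite("pics/w1.png",robot.read_camera("wrist")[:,:,::-1]);print(tool(),robot.observe()["qpos"])
E
```

```text
time: 1.95
tool_pos: [0.4896, 0.0599, 0.1599]
tool_rot: [-1.571, -0.001, -2.512]
contact_force: [0.3, 0.2, 1.1]
opening: 0.0001
(array([0.48964846, 0.05957365, 0.16003675]), array([[-8.10299335e-01, -5.75230795e-04,  5.86015919e-01],
       [-5.86015961e-01, -1.09348924e-04, -8.10299501e-01],
       [ 5.30189436e-04, -9.99999829e-01, -2.48489067e-04]])) [-3.43492402e-02  3.12547983e-01  1.65645755e+00 -1.39959141e-04
  1.17315826e+00  9.10367986e-01]
```

View pics/w1.png

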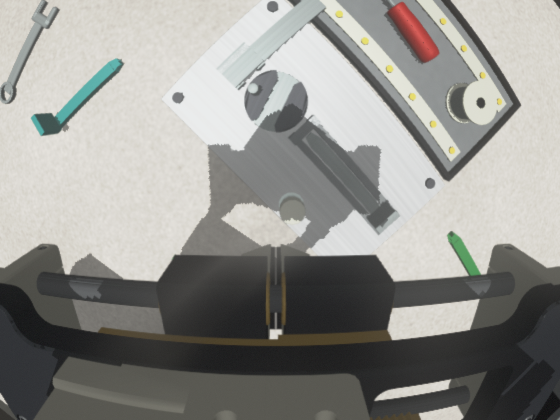

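```bash
python3 - <<'E'
import cv2
a=cv2.imread("pics/w1.png")[40:240,210:410];a=cv2.convertScaleAbs(a,alpha=1.3,beta=20);cv2.imwrite("pics/c3.png",cv2.resize(a,None,fx=3,fy=3,interpolation=2))
E
```

```text
(no output)
```

View pics/c3.png

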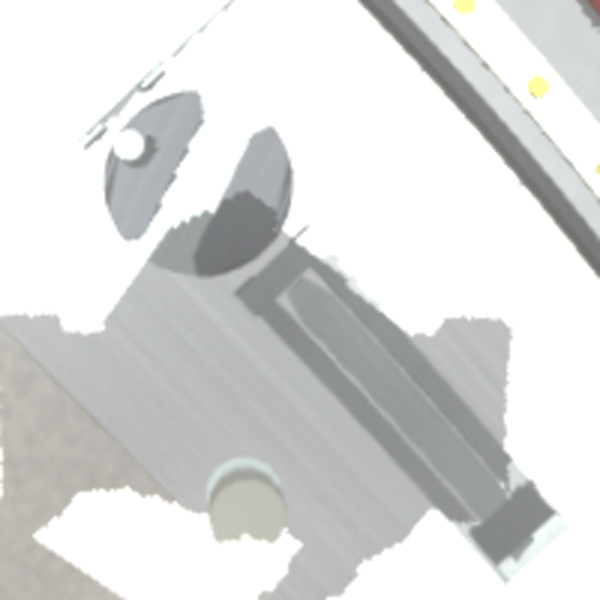

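```bash
python3 - <<'E'
from h import *
c=np.load("w1.npy",allow_pickle=True).item()
f=lambda x,y:(210+x/3,40+y/3)
E=cast("wrist",[f(105,180),f(292,180),f(200,277),f(190,90),f(118,228),f(285,225)],.024,c)[:,:2]
A=np.c_[2*E,np.ones(len(E))];s=np.linalg.lstsq(A,(E**2).sum(1),rcond=None)[0];print("disc",s[:2],"r",np.sqrt(s[2]+s[0]**2+s[1]**2))
peg=cast("wrist",f(129,145),.06,c)[0];print("peg",peg,np.linalg.norm(peg[:2]-s[:2]),"az",np.degrees(np.arctan2(*(peg[:2]-s[:2])[::-1])))
L=cast("wrist",[f(203,95),f(135,240),f(270,127),f(197,270)],.024,c)
for i in(0,2):
    d=L[i]-L[i+1];print("slot az",np.degrees(np.arctan2(d[1],d[0])))
tip=cast("wrist",f(297,283),.022,c)[0];print("tip",tip)
cor=cast("wrist",[(163,97),],.01,c);print("corner",cor)
# rails direction
R=cast("wrist",[f(240,295),f(442,515)],.02,c);d=R[0]-R[1];print("rail az",np.degrees(np.arctan2(d[1],d[0])))
T=cast("wrist",[f(470,528),f(548,488),f(505,580),f(568,525)],.058,c);print("tab",T)
B=cast("wrist",[(163,97),(378,258)],.01,c);d=B[0]-B[1];print("near edge az",np.degrees(np.arctan2(d[1],d[0])),B)
E
```

```text
disc [0.56461348 0.11400675] r 0.0315338287161082
peg [0.56021418 0.13673033 0.06      ] 0.023145513978137303 az 100.95695427306605
slot az 11.223406188120684
slot az 9.550633392131605
tip [0.55674015 0.06740361 0.022     ]
corner [[0.50048858 0.21891516 0.01      ]]
rail az 79.72967308976324
tab [[ 0.52793479 -0.02183082  0.058     ]
 [ 0.55432766 -0.03493679  0.058     ]
 [ 0.5213719  -0.04395216  0.058     ]
 [ 0.5490982  -0.04942866  0.058     ]]
near edge az 88.5775932456454 [[ 0.50048858  0.21891516  0.01      ]
 [ 0.49283355 -0.08937247  0.01      ]]
```

```bash
python3 - <<'E'
import cv2
a=cv2.imread("pics/w1.png")[160:250,310:430];cv2.imwrite("pics/c4.png",cv2.resize(a,None,fx=6,fy=6,interpolation=2))
E
```

```text
(no output)
```

View pics/c4.png

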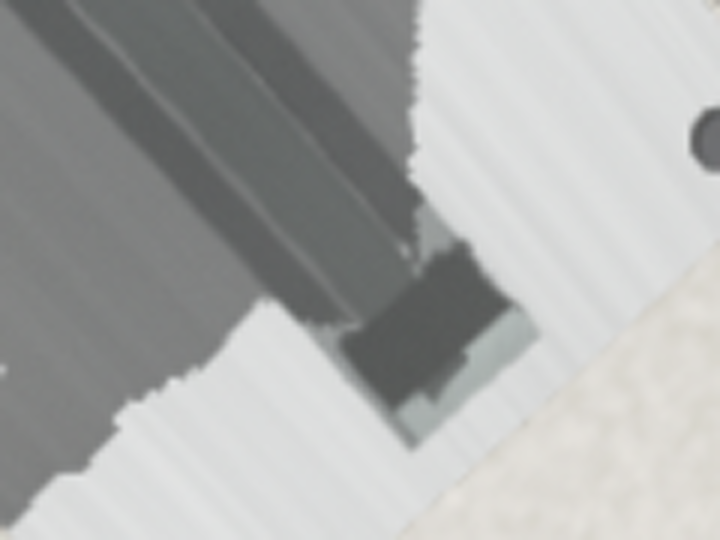

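```bash
python3 -m crank '{"xyz":[[-3.28,1,-0.64],[-3.28,1,-0.64],[-3.28,1,-0.64],[-3.28,1,-0.64],[0,0,0],[0,2,0],[0,2,0],[0,0,0],[0,0,0]],"roll":[0,0,0,0,-8.5,0,0,0,0]}'
python3 - <<'E'
from h import *
c=robot.calibration("wrist");cv2.imwrite("pics/w2.png",robot.read_camera("wrist")[:,:,::-1]);print(tool())
a=robot.read_camera("side")[:,:,::-1];cv2.imwrite("pics/s2.png",cv2.resize(a[150:300,180:380],None,fx=4,fy=4))
E
```

```text
time: 2.9
tool_pos: [0.581, 0.1569, 0.0805]
tool_rot: [-1.571, -0.0, -2.367]
contact_force: [0.6, -1.3, 0.6]
opening: 0.0002
(array([0.58156056, 0.15703241, 0.08121182]), array([[-7.14722117e-01,  1.14503250e-03,  6.99407595e-01],
       [-6.99407944e-01,  1.26948823e-04, -7.14722682e-01],
       [-9.07169669e-04, -9.99999336e-01,  7.10111694e-04]]))
```

View pics/s2.png

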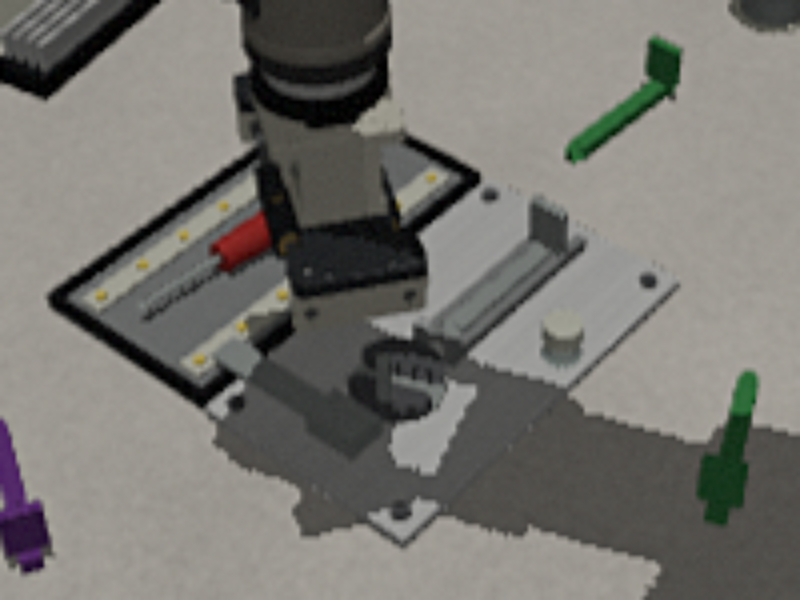

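View pics/w2.png

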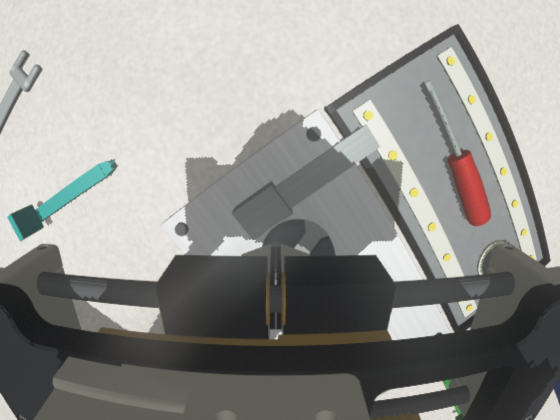

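The side view shows the fingertips above the keeper side of the disc (crop 355,300), with the peg next to them. The path is clear, so I go down and push diagonally.

```bash
python3 -m crank '{"xyz":[[0,2,0],[0,2,0],[0,0,0]],"roll":[0,0,0]}'
python3 -m crank '{"xyz":[[0.5,0,0],[0.5,0,0],[0.5,0,0],[0.5,0,0],[0.5,0,0],[0.5,0,0],[0.5,0,0],[0.5,0,0],[0,0,0]],"roll":[0,0,0,0,0,0,0,0,0]}'
python3 - <<'E'
from h import *
a=robot.read_camera("side")[:,:,::-1];cv2.imwrite("pics/s3.png",cv2.resize(a[150:300,180:380],None,fx=4,fy=4))
E
```

```text
time: 3.3
tool_pos: [0.5798, 0.1569, 0.039]
tool_rot: [-1.573, -0.003, -2.366]
contact_force: [-0.1, 0.4, 0.5]
opening: 0.0002
time: 4.2
tool_pos: [0.5519, 0.1288, 0.0403]
tool_rot: [-1.571, -0.0, -2.366]
contact_force: [0.8, 0.2, -0.3]
opening: 0.0005
```

View pics/s3.png

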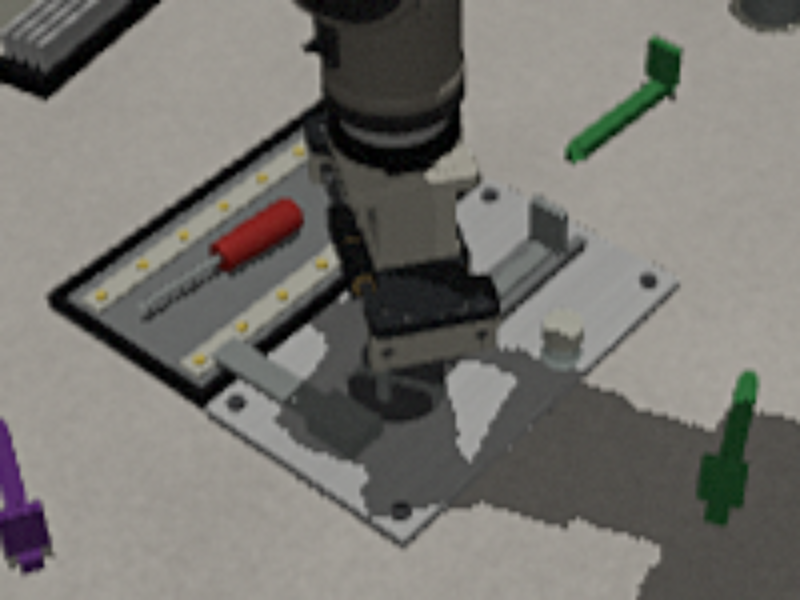

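```bash
python3 - <<'E'
from h import *
P=proj("side",[[.5602,.1367,.024],[.5602,.1367,.06],[.5419,.1178,.024],[.5419,.1178,.06],[.5522,.128,.04],[.5522,.128,.06],[.5522,.128,.1]])
print(np.round((P-[180,150])*4))
E
```

```text
[[381. 395.]
 [379. 356.]
 [420. 386.]
 [419. 347.]
 [398. 373.]
 [397. 351.]
 [396. 306.]]
```

```bash
python3 - <<'E'
from h import *
a=robot.read_camera("side")[:,:,::-1][215:275,250:320];a=cv2.convertScaleAbs(a,alpha=2);cv2.imwrite("pics/s4.png",cv2.resize(a,None,fx=9,fy=9,interpolation=2))
a=robot.read_camera("wrist")[:,:,::-1];cv2.imwrite("pics/w4.png",a)
E
```

```text
(no output)
```

View pics/s4.png

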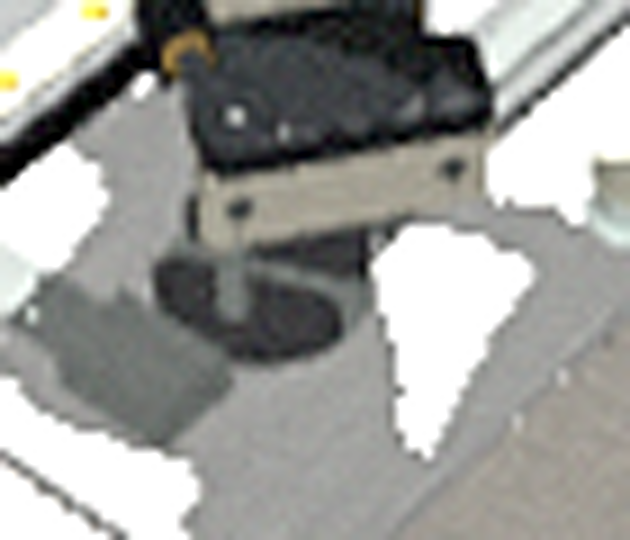

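View pics/w4.png

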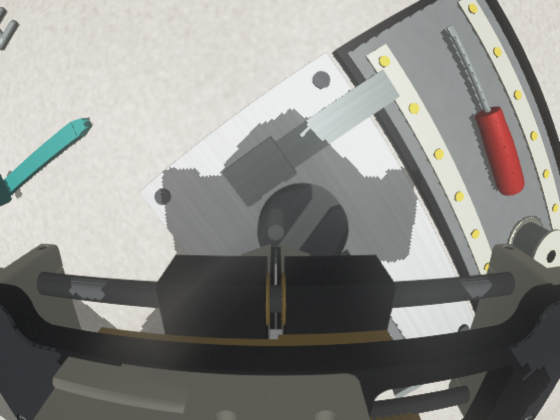

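```bash
python3 - <<'E'
from h import *
c=robot.calibration("wrist")
p=cast("wrist",[(276,230)],.06,c);print(p)
t,R=tool();print(t, proj("wrist",[t,t+R@[-.0095,0,0],t+R@[.0095,0,0],t-[0,0,-.06]],c))
for k,P in dict(init=[.5602,.1367,.06],initb=[.5602,.1367,.024],goal=[.5419,.1178,.06],disc=[.5646,.114,.024]).items(): print(k,proj("wrist",P,c))
E=cast("wrist",[(258,230),(347,225),(303,184)],.024,c);print(E)
E
```

```text
[[0.56154765 0.13854302 0.06      ]]
[0.55261806 0.12923946 0.04032857] [[276.54240307 238.53956718]
 [276.54490409 224.5066678 ]
 [276.5385107  252.11610587]
 [277.02041281 284.65331146]]
init [[276.65087828 233.70007388]]
initb [[276.42971115 215.1477811 ]]
goal [[277.75065977 274.48685801]]
disc [[304.31476161 232.72547405]]
[[0.54368514 0.13826588 0.024     ]
 [0.5893843  0.0965425  0.024     ]
 [0.58790075 0.139228   0.024     ]]
```

```bash
python3 - <<'E'
from h import *
a=cv2.imread("pics/w4.png")[170:350,190:370];a=cv2.convertScaleAbs(a,alpha=2);cv2.imwrite("pics/w5.png",cv2.resize(a,None,fx=3.3,fy=3.3,interpolation=2))
a=cv2.imread("pics/wrist0.png")[230:400,90:480];cv2.imwrite("pics/w6.png",cv2.resize(a,None,fx=2,fy=2,interpolation=2))
E
```

```text
(no output)
```

View pics/w5.png

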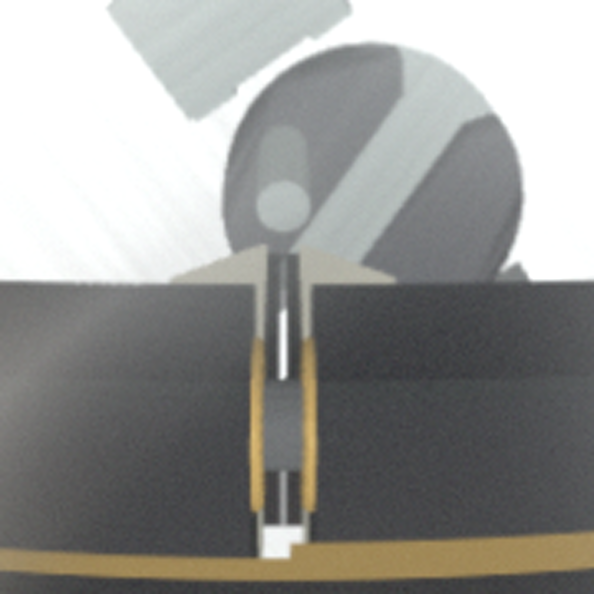

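View pics/w6.png

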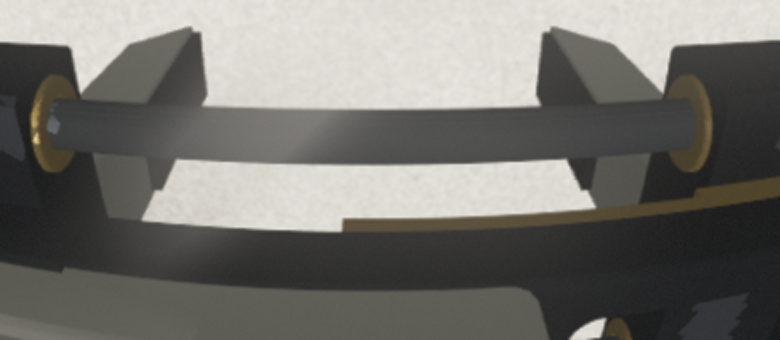

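```bash
python3 - <<'E'
from h import *
c=robot.calibration("wrist")
f=lambda x,y:(190+x/3.3,170+y/3.3)
for a,b in(((300,245),(405,95)),((365,260),(465,120))):
    L=cast("wrist",[f(*a),f(*b)],.024,c);d=L[1]-L[0];print(np.degrees(np.arctan2(d[1],d[0])))
pk=cast("wrist",[f(283,205)],.06,c);print(pk,pk[0,:2]-[.5646,.114],"base",cast("wrist",[f(283,130)],.024,c))
print(robot.observe()["tool_pos"],robot.observe()["contact_force"],robot.observe()["time"])
# height at which fingertip edge px row 246 for various x offset
t,R=tool()
for dx in(-.0095,0,.0095):
  for h in(0,.01,.02,.03): print(dx,h,proj("wrist",[t+R@[dx,-h,0]],c).round(0)[0],end=" ")
E
```

```text
11.48638737564884
11.635958816429365
[[0.56053045 0.13773965 0.06      ]] [-0.00406955  0.02373965] base [[0.56278053 0.13986635 0.024     ]]
[0.55261806 0.12923946 0.04032857] [ 0.8931179   0.2972828  -0.22777357] 4.35
-0.0095 0 [277. 225.] -0.0095 0.01 [277. 230.] -0.0095 0.02 [277. 236.] -0.0095 0.03 [277. 242.] 0 0 [277. 239.] 0 0.01 [277. 244.] 0 0.02 [277. 251.] 0 0.03 [277. 258.] 0.0095 0 [277. 252.] 0.0095 0.01 [277. 259.] 0.0095 0.02 [277. 266.] 0.0095 0.03 [277. 273.]
```

```bash
python3 - <<'E'
from h import *
a=cv2.imread("pics/w2.png")[170:350,190:370];a=cv2.convertScaleAbs(a,alpha=2);cv2.imwrite("pics/w7.png",cv2.resize(a,None,fx=3.3,fy=3.3,interpolation=2))
E
```

```text
(no output)
```

View pics/w7.png

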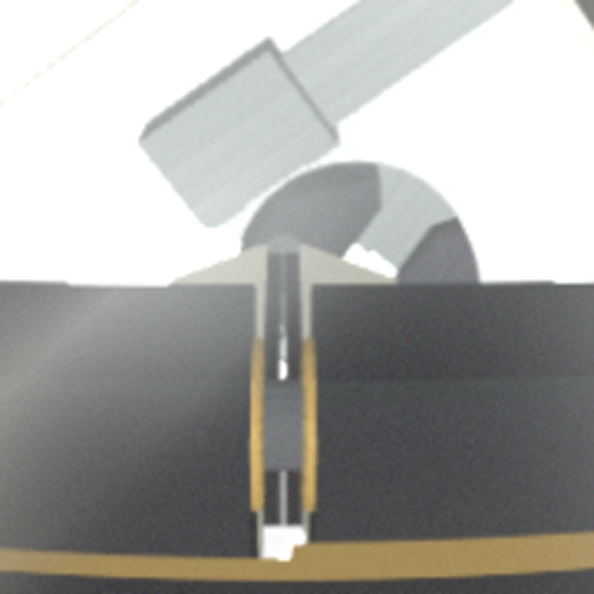

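```bash
python3 - <<'E'
from h import *
print(robot.hold_point_z,[x for x in dir(robot) if x[0]!='_'])
c=robot.calibration("wrist");t,R=tool()
T=np.array(c["pose"]);print("cam in tool",R.T@(T[:3,3]-t),(R.T@T[:3,2]).round(3))
for h in(0,.01,.02,.03,.04):
  print(h,[proj("wrist",[t+R@[dx,-h,s*.046]],c).round(0)[0].tolist() for dx in(-.0095,.0095) for s in (1,-1)])
E
```

```text
0.0188 ['IKError', 'calibration', 'hand_in', 'hold_point_z', 'observe', 'read_camera']
cam in tool [-0.07568907 -0.19421671 -0.00071822] [ 0.279  0.96  -0.   ]
0 [[348.0, 224.0], [205.0, 224.0], [346.0, 251.0], [207.0, 252.0]]
0.01 [[352.0, 229.0], [201.0, 230.0], [349.0, 258.0], [204.0, 258.0]]
0.02 [[355.0, 235.0], [198.0, 235.0], [353.0, 264.0], [200.0, 265.0]]
0.03 [[359.0, 241.0], [194.0, 242.0], [356.0, 272.0], [197.0, 272.0]]
0.04 [[364.0, 248.0], [190.0, 249.0], [360.0, 280.0], [193.0, 280.0]]
```

```bash
python3 - <<'E'
from h import *
t,R=tool()
for h in(.05,.066,.08,.1,.12):
  print(h,[proj("side",[t+R@[dx,-h,s*.095]]).round(0)[0].tolist() for dx in(-.0375,.0375) for s in (1,-1)])
E
```

```text
0.05 [[256.0, 207.0], [273.0, 261.0], [284.0, 202.0], [304.0, 255.0]]
0.066 [[256.0, 203.0], [272.0, 256.0], [284.0, 198.0], [304.0, 250.0]]
0.08 [[255.0, 198.0], [272.0, 252.0], [284.0, 193.0], [304.0, 246.0]]
0.1 [[255.0, 193.0], [272.0, 246.0], [284.0, 188.0], [304.0, 240.0]]
0.12 [[254.0, 186.0], [272.0, 240.0], [284.0, 181.0], [305.0, 234.0]]
```

The disc hasn't turned. The side and wrist views both show the real fingertips ending about 35–45 mm above the stated TCP, so they passed over the peg. I'll back off and go down in small steps, watching the force.

```bash
python3 -m crank '{"xyz":[[-2,0,0],[-2,0,0],[0,1,0],[0,1,0],[0,1,0],[0,0,0]],"roll":[0,0,0,0,0,0]}'
python3 - <<'E'
from h import *
a=robot.read_camera("side")[:,:,::-1][195:275,230:330];a=cv2.convertScaleAbs(a,alpha=2);cv2.imwrite("pics/s5.png",cv2.resize(a,None,fx=7,fy=7,interpolation=2))
a=robot.read_camera("wrist")[:,:,::-1][170:350,190:370];a=cv2.convertScaleAbs(a,alpha=2);cv2.imwrite("pics/w8.png",cv2.resize(a,None,fx=3.3,fy=3.3,interpolation=2))
E
```

```text
time: 4.95
tool_pos: [0.5789, 0.1565, 0.008]
tool_rot: [-1.573, -0.004, -2.366]
contact_force: [0.3, -0.2, 0.2]
opening: 0.0006
```

View pics/s5.png

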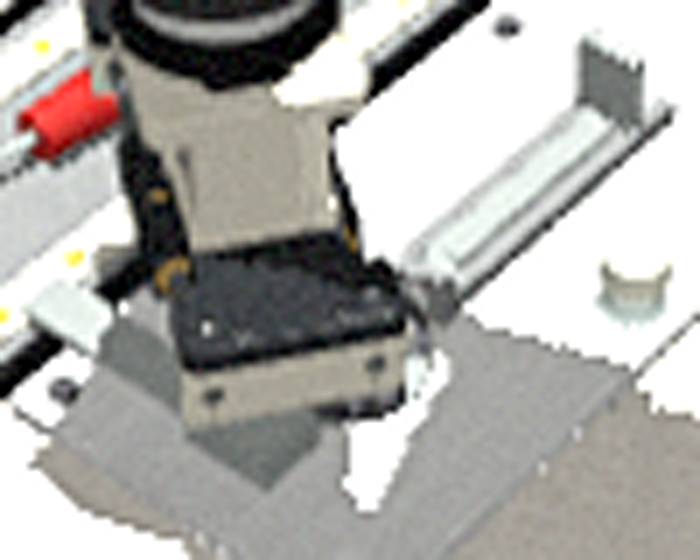

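View pics/w8.png

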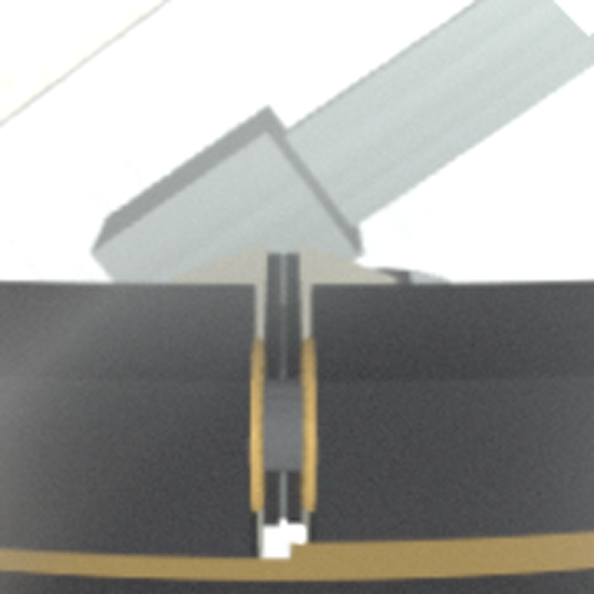

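```bash
python3 -m crank '{"xyz":[[0.5,0,0],[0.5,0,0],[0.5,0,0],[0.5,0,0]],"roll":[0,0,0,0]}'
python3 -m crank '{"xyz":[[0.5,0,0],[0.5,0,0],[0.5,0,0],[0.5,0,0],[0,0,0]],"roll":[0,0,0,0,0]}'
python3 - <<'E'
from h import *
a=robot.read_camera("wrist")[:,:,::-1][170:350,190:370];a=cv2.convertScaleAbs(a,alpha=2);cv2.imwrite("pics/w9.png",cv2.resize(a,None,fx=3.3,fy=3.3,interpolation=2))
E
```

```text
time: 5.45
tool_pos: [0.5672, 0.1457, 0.0109]
tool_rot: [-1.572, 0.005, -2.367]
contact_force: [0.9, 18.9, -0.4]
opening: 0.0004
time: 5.95
tool_pos: [0.5526, 0.1294, 0.0108]
tool_rot: [-1.57, 0.002, -2.366]
contact_force: [1.1, 1.7, -0.3]
opening: 0.0009
```

View pics/w9.png

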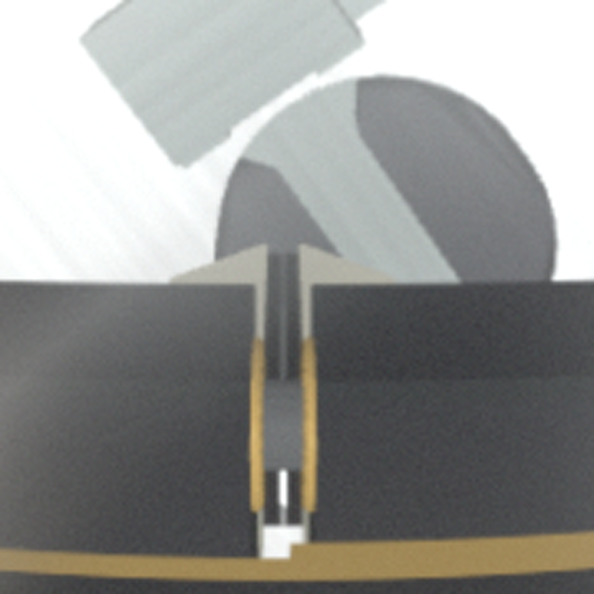

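```bash
python3 - <<'E'
from h import *
c=robot.calibration("wrist")
f=lambda x,y:(190+x/3.3,170+y/3.3)
for a,b,z in(((338,252),(280,172),.024),((460,280),(360,137),.024),((182,167),(362,45),.028),((182,167),(82,38),.028)):
    L=cast("wrist",[f(*a),f(*b)],z,c);d=L[1]-L[0];print(np.degrees(np.arctan2(d[1],d[0])))
E
```

```text
78.86062711548819
79.30339897987554
-10.62985538621003
80.20389069151311
```

The slot now lies at 79.1° and the jig axis at about 80°, so they are lined up. Next I retreat, move behind the tab and look.

```bash
python3 -m crank '{"xyz":[[-1,0,0],[-1,0,0],[0,-3,0],[0,-3,0],[0,-2,0],[3,0,2.2],[3,0,2.2],[3,0,2.2],[3,0,2.2],[3,0,2.2],[3,0,2.2],[0,0,0],[0,0,0],[0,0,0],[0,0,0],[0,0,0],[0,2,0],[0,2,0],[0,0,0]],"roll":[0,0,0,0,0,0,0,0,0,0,0,-7.2,-7.2,-7.2,-7.2,-7.2,0,0,0]}'
python3 - <<'E'
from h import *
c=robot.calibration("wrist");np.save("w10.npy",c,allow_pickle=True)
a=robot.read_camera("wrist")[:,:,::-1];cv2.imwrite("pics/w10.png",a);print(tool())
a=robot.read_camera("side")[:,:,::-1];cv2.imwrite("pics/s10.png",cv2.resize(cv2.convertScaleAbs(a[130:280,220:420],alpha=1.6),None,fx=4,fy=4))
E
```

```text
time: 7.9
tool_pos: [0.5294, -0.0765, 0.0481]
tool_rot: [-1.576, 0.0, -1.737]
contact_force: [-0.5, 0.2, 0.2]
opening: 0.0005
(array([ 0.53031691, -0.07675721,  0.04944623]), array([[-1.65529604e-01, -2.67986756e-03,  9.86201181e-01],
       [-9.86204815e-01,  5.63959583e-04, -1.65528681e-01],
       [-1.12582664e-04, -9.99996250e-01, -2.73625029e-03]]))
```

View pics/w10.png

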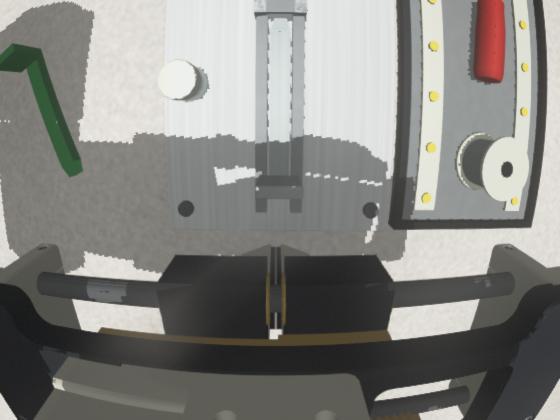

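View pics/s10.png

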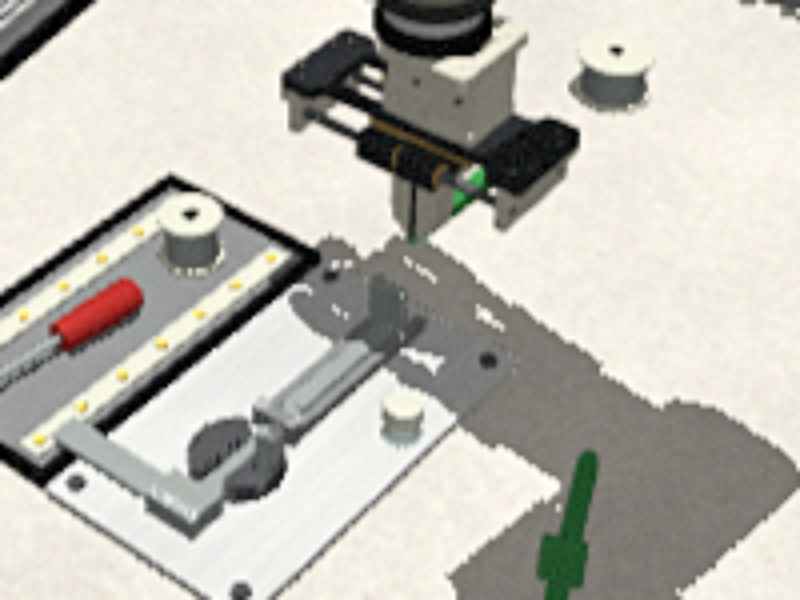

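```bash
python3 - <<'E'
from h import *
t,R=tool()
for h in(0,.02,.03,.04,.05): print(h,[proj("side",[t+R@[dx,-h,0]]).round(1)[0].tolist() for dx in(-.0095,.0095)])
c=np.load("w10.npy",allow_pickle=True).item()
u=np.array([np.cos(np.radians(79.9)),np.sin(np.radians(79.9))]);v=np.array([-u[1],u[0]]);d=np.array([.5646,.114])
for n,p,z in(("tab top L",(256,200),.058),("tab top R",(302,200),.058),("tabtop front",(278,177),.058)):
    P=cast("wrist",p,z,c)[0,:2]-d;print(n,P@u,P@v)
print("tcp",(t[:2]-d)@u,(t[:2]-d)@v)
E
python3 - <<'E'
import cv2
a=cv2.imread("pics/w10.png")[150:260,220:340];a=cv2.convertScaleAbs(a,alpha=2);cv2.imwrite("pics/w11.png",cv2.resize(a,None,fx=5,fy=5,interpolation=2))
E
```

```text
0 [[321.2, 198.4], [325.3, 194.9]]
0.02 [[321.5, 193.0], [325.6, 189.5]]
0.03 [[321.7, 190.2], [325.8, 186.7]]
0.04 [[321.8, 187.4], [325.9, 183.9]]
0.05 [[322.0, 184.5], [326.1, 181.1]]
tab top L -0.16539716158158127 0.013335630995811048
tab top R -0.16512189480930756 -0.01363193297500693
tabtop front -0.15159712937746758 0.0005929201262964567
tcp -0.19393764341959238 -0.0004884833811457508
```

View pics/w11.png

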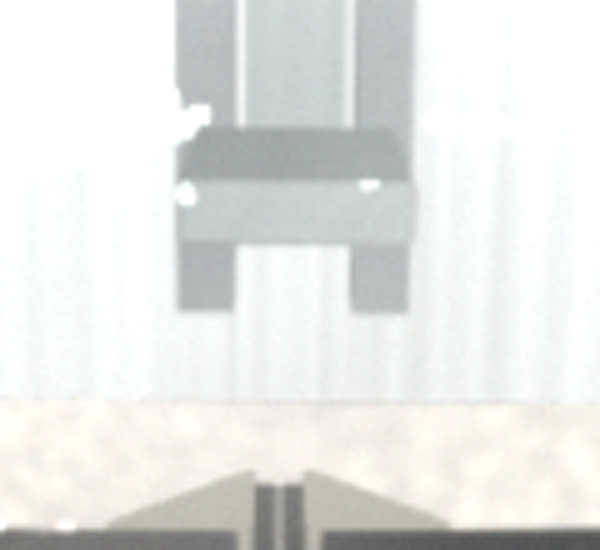

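```bash
python3 -m crank '{"xyz":[[0,2.2,0],[0,2.2,0],[0,0,0]],"roll":[0,0,0]}'
python3 -m crank '{"xyz":[[-1,0,0],[-1,0,0],[-0.7,0,0],[-0.7,0,0],[-0.7,0,0],[0,0,0]],"roll":[0,0,0,0,0,0]}'
python3 - <<'E'
from h import *
a=robot.read_camera("wrist")[:,:,::-1];cv2.imwrite("pics/w12.png",a)
a=robot.read_camera("side")[:,:,::-1];cv2.imwrite("pics/s12.png",cv2.resize(cv2.convertScaleAbs(a[130:280,220:420],alpha=1.6),None,fx=4,fy=4))
E
```

```text
time: 8.3
tool_pos: [0.5298, -0.0768, 0.0052]
tool_rot: [-1.574, 0.0, -1.737]
contact_force: [-0.4, 0.1, 0.1]
opening: 0.0001
time: 8.9
tool_pos: [0.5377, -0.0355, 0.0065]
tool_rot: [-1.57, 0.0, -1.736]
contact_force: [-0.2, -0.4, 0.4]
opening: -0.0001
```

View pics/w12.png

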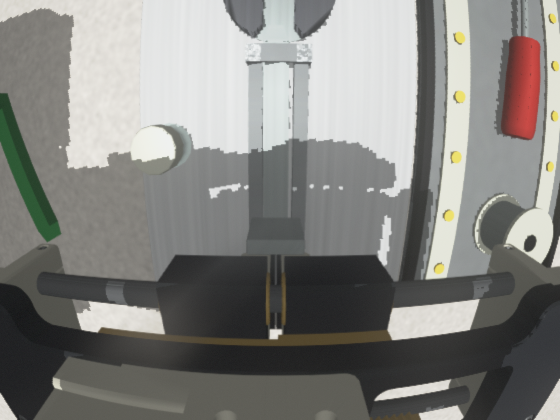

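View pics/s12.png

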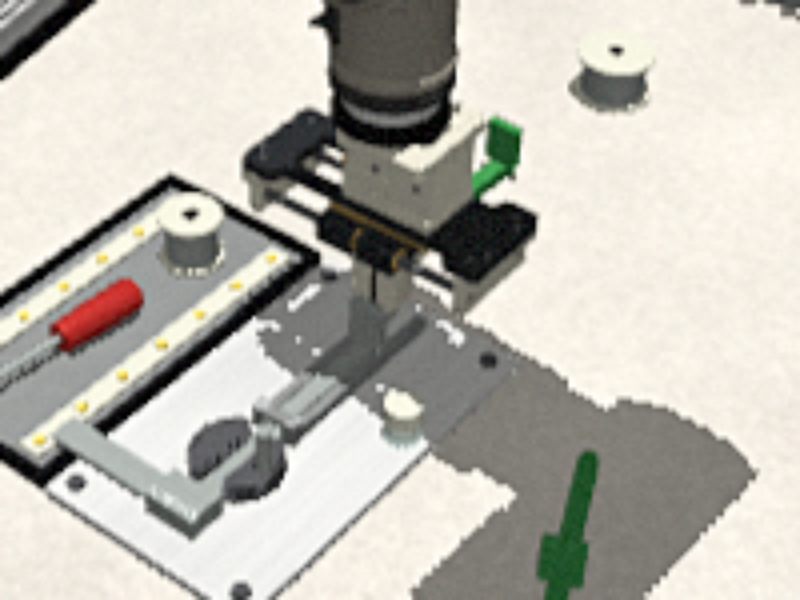

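The tab is moving along with the fingertips, now at side crop (365,325). I keep pushing.

```bash
python3 -m crank '{"xyz":[[-0.7,0,0],[-0.7,0,0],[-0.7,0,0],[-0.7,0,0]],"roll":[0,0,0,0]}'
python3 -m crank '{"xyz":[[-0.6,0,0],[-0.6,0,0],[-0.6,0,0],[-0.6,0,0],[-0.6,0,0],[-0.6,0,0],[0,0,0]],"roll":[0,0,0,0,0,0,0]}'
python3 - <<'E'
from h import *
a=robot.read_camera("wrist")[:,:,::-1];cv2.imwrite("pics/w13.png",a)
t,R=tool();u=np.array([.1754,.9845]);print((t[:2]-[.5646,.114])@u)
E
```

```text
time: 9.4
tool_pos: [0.5421, -0.0083, 0.0061]
tool_rot: [-1.571, 0.0, -1.737]
contact_force: [-0.6, -1.5, -1.2]
opening: 0.0006
time: 10.1
tool_pos: [0.5483, 0.0273, 0.0064]
tool_rot: [-1.57, 0.0, -1.737]
contact_force: [0.3, -0.2, -0.2]
opening: 0.0007
-0.08855497335340685
```

View pics/w13.png

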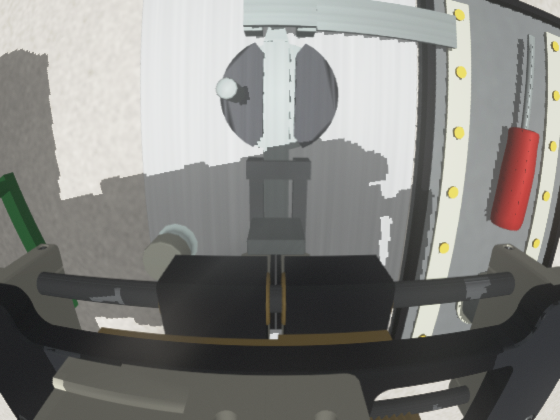

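The bar is passing through the slot, with the peg at (226,89) on the +y side. Now I ease it home, watching the force.

```bash
python3 -m crank '{"xyz":[[-0.5,0,0],[-0.5,0,0],[-0.5,0,0],[0,0,0]],"roll":[0,0,0,0]}'
python3 -m crank '{"xyz":[[-0.3,0,0],[0,0,0]],"roll":[0,0]}'
python3 -m crank '{"xyz":[[-0.2,0,0],[0,0,0]],"roll":[0,0]}'
```

```text
time: 10.55
tool_pos: [0.5507, 0.042, 0.0063]
tool_rot: [-1.571, 0.0, -1.737]
contact_force: [-0.3, -0.3, -0.3]
opening: 0.0007
time: 10.75
tool_pos: [0.5511, 0.0445, 0.0063]
tool_rot: [-1.571, 0.0, -1.737]
contact_force: [-0.6, -0.3, 0.1]
opening: 0.0005
time: 10.95
tool_pos: [0.5514, 0.0456, 0.0063]
tool_rot: [-1.571, -0.001, -1.737]
contact_force: [-0.4, -3.5, 0.6]
opening: -0.0
```

```bash
python3 -m crank '{"xyz":[[-0.1,0,0],[0,0,0]],"roll":[0,0]}'
python3 -m crank '{"xyz":[[-0.1,0,0],[0,0,0]],"roll":[0,0]}'
```

```text
time: 11.15
tool_pos: [0.5514, 0.0457, 0.0064]
tool_rot: [-1.571, -0.002, -1.737]
contact_force: [-1.3, -8.9, 1.7]
opening: 0.0002
time: 11.35
tool_pos: [0.5516, 0.0457, 0.0065]
tool_rot: [-1.571, -0.003, -1.737]
contact_force: [-1.9, -12.3, 2.9]
opening: 0.0006
```

The TCP has stopped and the force is climbing, at the predicted home position (TCP at jig x about −69.7 mm, predicted −68.5). I back off, raise the hand and check.

```bash
python3 -m crank '{"xyz":[[1,0,0],[2,0,0],[2,0,0],[0,-3,0],[0,-4,0],[0,-4,0],[0,0,0],[0,0,0]],"roll":[0,0,0,0,0,0,0,0]}'
python3 - <<'E'
from h import *
c=robot.calibration("wrist");np.save("w14.npy",c,allow_pickle=True)
a=robot.read_camera("wrist")[:,:,::-1];cv2.imwrite("pics/w14.png",a)
cv2.imwrite("pics/w15.png",cv2.resize(cv2.convertScaleAbs(a[60:250,190:390],alpha=.85),None,fx=3.1,fy=3.1,interpolation=2))
a=robot.read_camera("side")[:,:,::-1];cv2.imwrite("pics/s14.png",cv2.resize(cv2.convertScaleAbs(a[150:300,180:380],alpha=1.6),None,fx=4,fy=4))
E
```

```text
time: 12.15
tool_pos: [0.5438, -0.001, 0.1169]
tool_rot: [-1.569, 0.001, -1.737]
contact_force: [-0.5, 0.3, 0.0]
opening: 0.0006
```

View pics/w15.png

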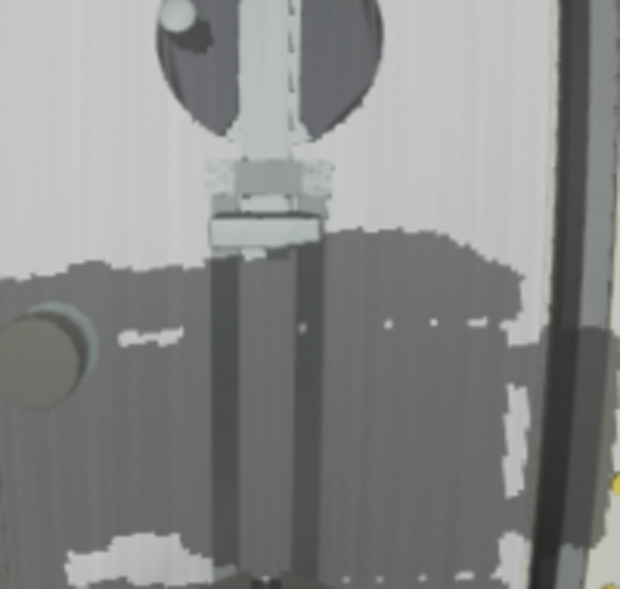

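View pics/s14.png

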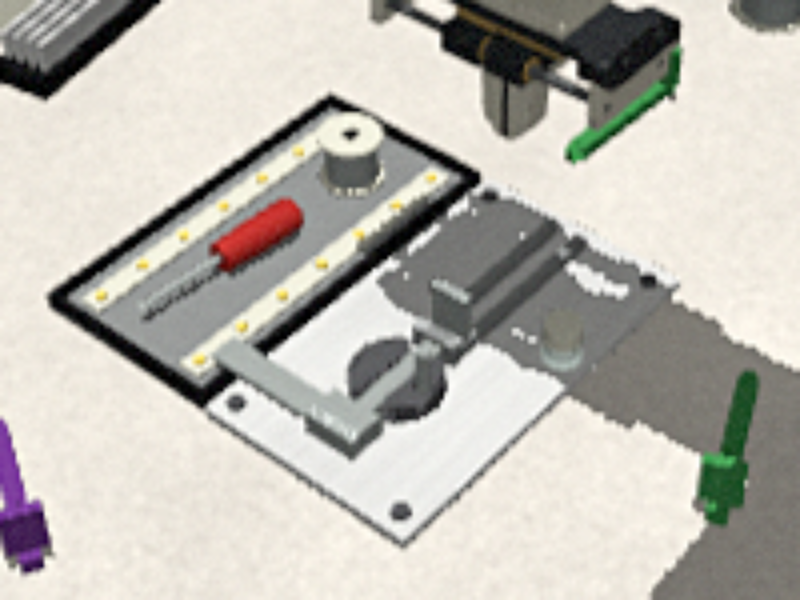

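```bash
python3 - <<'E'
from h import *
c=np.load("w14.npy",allow_pickle=True).item()
f=lambda x,y:(190+x/3.1,60+y/3.1)
u=np.array([.1754,.9845]);d=np.array([.5646,.114])
for n,p,z in(("tab rear",f(265,249),.058),("tab front",f(265,216),.058),("bridge rear",f(268,196),.028),("bridge front",f(268,160),.028)):
    print(n,round(float((cast("wrist",p,z,c)[0,:2]-d)@u),4))
L=cast("wrist",[f(300,125),f(301,10),f(240,115),f(241,10)],.024,c)
for i in(0,2):
  e=L[i+1]-L[i];print("slot az",np.degrees(np.arctan2(e[1],e[0])))
E
```

```text
tab rear -0.0585
tab front -0.0501
bridge rear -0.0456
bridge front -0.0355
slot az 79.95404700955432
slot az 79.84312733182666
```

```bash
python3 -c "
from cell import robot
print(robot.hand_in(),robot.observe()['time'])"
```

```text
the job is handed in; nothing more can be done
the job is handed in; nothing more can be done
```

The bar is locked home in the keeper, and I handed the job in about 12 s into the run. No verdict was reported.

- **Disc:** I pushed the peg diagonally with the closed fingertips. The slot went from about 70° off line to 79.1°, with the jig axis at about 80°. The first sweep passed over the peg because the real fingertips end about 25–35 mm above the stated TCP; I saw this in both camera views. I went lower and the second push worked.
- **Bar:** I pushed the tab's rear face about 105 mm until the TCP stopped and the force climbed to about 12 N.
- **Last checks, from the wrist and side cameras:**
  - The tab is at jig x −58.5 to −50.1 mm, which puts the tip at about 58 mm, the stop position. The bridge, measured in the same picture, came out within 0.5 mm of its given position.
  - The slot is at 79.9°, in line with the jig.
  - The jar, small spool and screwdriver look untouched. The wrench and big spool were not in the last crops, but the hand never went near them.
  - The hand is raised clear, with no contact force.

One disagreement remains: the fingertip height, and so the heights I pushed at, differs from the stated TCP. No check failed after the second push.

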